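# Set out clay pots by size on the row of saucers

### The job

Set out the four clay pots for the sowing class: one upright in the middle of each saucer, in order of size, with the smallest on the saucer next to the green watering can and the largest at the spray bottle's end. Set them down rather than dropping them, and do not tip over a pot or the spray bottle.

Things in the scene. Friction and masses are not known exactly. Their poses are not given: they have to be found in the camera images.
- pot40: the smallest clay pot: empty, terracotta, round, 40 mm across the rim and 40 mm high; the top 18 mm is an upright collar of the full diameter (grip it there), below it the wall tapers to 28 mm across at the foot; walls 4 mm. Stands upright and loose on the table. Origin: centre of the underside, z up.
- pot48: the second smallest clay pot: empty, terracotta, round, 48 mm across the rim and 52 mm high; the top 18 mm is an upright collar of the full diameter (grip it there), below it the wall tapers to 34 mm across at the foot; walls 4 mm. Stands upright and loose on the table. Origin: centre of the underside, z up.
- pot56: the second largest clay pot: empty, terracotta, round, 56 mm across the rim and 64 mm high; the top 18 mm is an upright collar of the full diameter (grip it there), below it the wall tapers to 39 mm across at the foot; walls 4 mm. Stands upright and loose on the table. Origin: centre of the underside, z up.
- pot64: the largest clay pot: empty, terracotta, round, 64 mm across the rim and 76 mm high; the top 18 mm is an upright collar of the full diameter (grip it there), below it the wall tapers to 45 mm across at the foot; walls 4 mm. Stands upright and loose on the table. Origin: centre of the underside, z up.
- saucer1: one of four equal terracotta saucers standing in a row, about 95 mm apart, on a thin wooden board; all fixed. 84 mm across the top, 10 mm high, inside floor 4 mm above its origin and 70 mm across. Origin: centre of the underside, 8 mm above the table. The number says nothing about its place in the row.
- saucer2: one of four equal terracotta saucers standing in a row, about 95 mm apart, on a thin wooden board; all fixed. 84 mm across the top, 10 mm high, inside floor 4 mm above its origin and 70 mm across. Origin: centre of the underside, 8 mm above the table. The number says nothing about its place in the row.
- saucer3: one of four equal terracotta saucers standing in a row, about 95 mm apart, on a thin wooden board; all fixed. 84 mm across the top, 10 mm high, inside floor 4 mm above its origin and 70 mm across. Origin: centre of the underside, 8 mm above the table. The number says nothing about its place in the row.
- saucer4: one of four equal terracotta saucers standing in a row, about 95 mm apart, on a thin wooden board; all fixed. 84 mm across the top, 10 mm high, inside floor 4 mm above its origin and 70 mm across. Origin: centre of the underside, 8 mm above the table. The number says nothing about its place in the row.
- watering_can: green watering can, does not move: body 96 mm across, 118 mm high, with an arched handle up to 168 mm and a spout towards its +x; it stands on the table at one end of the row of saucers (either end), about 150 mm from the nearest saucer's centre. Origin: centre of the underside.
- spray_bottle: clear spray bottle with a white head, 60 mm across, 190 mm high, standing loose at the other end of the row, about 150 mm from the nearest saucer's centre. Origin: centre of the underside, z up.
Things that resemble listed ones, but are neither listed nor needed, are in the scene too. Leave any blue look-alike of the pot56 alone.

How it is judged:
By the outcome, as a careful person would: the job done as asked, in the order asked, and still so for the second after the job is handed in, with the robot touching nothing.
It also fails if it takes over 96 s, if anything falls off the work surface, if the arm or the gripper's body presses on something with over 40 N, if the wrist force passes 120 N, or if a joint passes its speed limit or range.

### The arm

A 7-joint arm with a two-finger parallel gripper is mounted at the origin on the work surface. World frame = base frame: x ahead of the robot, y to its left, z up, the work surface at z = 0. Lengths are in m, angles in rad, forces in N, time in s.
With the tool pointing down it reaches from about 0.35 to 0.9 m from the base axis. Payload 8.1 kg.
Tool frame: the origin (TCP) lies on the centre line of the jaws, within the pads' length; the fingertips stand 19 mm ahead of it and the grasp point (between the pads) is the TCP; z points along the fingers, y is the direction in which the jaws open and shut (so a half turn about z gives the same grasp; the last joint's range is limited). The gripper opens to 92 mm and grips with 3 to 60 N. Pads are 19 mm wide; open, the fingers measure 130 mm over their backs; the gripper's body (75 mm by 190 mm) begins 47 mm behind the grasp point.
Start: joints at [1.099, 0.434, 0.025, 1.573, -0.012, 1.134, -0.075], TCP at [0.225, -0.583, 0.246] pointing down, gripper open.
Joint ranges: [-2.62, 2.62], [-0.44, 2.09], [-1.27, 1.32], [0.08, 2.57], [-1.32, 4.46], [0.12, 2], [-2.74, 2.74]. Speed limits (rad/s): [2.22, 2.22, 3.01, 3.01, 3.14, 3.14, 3.14].

### API

Orientations are given as a rotation vector (axis times angle).
In Python, from cell import monitor, imaging, workorder, outline_of gives the robot as it stands.
- The arm moves only by the tool move_arm, never from a script. Its argument "series" is a list of rows, each a list of 6 numbers: the shift along the world's x, y, z in cm, then the turn, a rotation vector about the world's x, y, z in degrees. A call has 1 to 8 rows; each row shifts and turns the commanded pose from where the row before left it; what a row does not reach is not made up. A row lasts 1/10 s, in which the tool goes at most 50 mm and 8.59 degrees, less where a joint would pass 70% of its speed; a pose out of reach is approached as far as the arm can. A call with a gripper value outside its range is refused whole. "grip" is the opening, from 0 (shut) to 1 (fully open), set as the call begins (left out, the last holds). The fingers move at their own pace and stop on an object; "force" is the grip in N (left out, the last holds). Time passes only in rows, so rows that do not move let the fingers close. It gives the time, the measured TCP pose, the force and the opening at its end, in the units of the state.
- monitor.observe(): the state, without advancing time (a new reading comes with each control period).
- imaging.get_image(name): name is "scene" or "side" or "wrist"; returns a dict with "color" (400x640x3 uint8, red, green, blue), "fx", "fy", "cx", "cy" (pixels), "rvec" (rotation vector, rad) and "tvec" (3), from world to camera coordinates, as OpenCV has them; the wrist camera has in their place "mount" (4x4, takes a point from camera to tool coordinates, whose origin is the TCP and whose axes are the flange's). Camera axes: x right, y down, z forward; pixel columns grow to the right and rows downward; lengths in m; the calibration is good to about 2 mm. A picture is of the moment at which its call begins: read the wrist's pose just before it. There is no depth.
- workorder.sign_off(): hands the job in, once; it reports no verdict.
Trained networks look in the newest picture that a camera, given by its name, has taken for a name from the list of things; names that differ only in an ending like _2 or _b are one class to them, and where a whole thing is asked for, a point or a joint stands for the part that bears it (a point fixed in the world has none). Each returns a list of dicts, best first, with "p" (0 to 1); they miss things now and then, are a little off and sometimes report something else, mostly with a low value. They report only what shows in the picture. A call takes as long as a camera call. They do not tell look-alikes from the thing itself.
- outline_of(camera, thing): "mask" (400x640 bool, what is visible of it) and "rect" ([left, top, width, height] in pixels, round what is visible of it).
The state is a dict: "clock": time; "joints": joint angles; "dq": joint speeds; "joint_efforts": joint torques, N m; "position": TCP position; "ee_rot": TCP orientation; "force": force on the tool from outside, world axes, zero at the start; "ft_torque": the same for the moment, N m; "width": opening from 0.0 (shut) to 1.0 (fully open).
Only numpy, scipy, OpenCV 4.12 (cv2) and the standard library are available. Lean on these libraries where they do the work, as an engineer would, in place of code of your own. Each camera call takes 0.05 s, during which the arm holds its last target. There are 200 camera calls.

## Working session

There is one attempt and no reset: what is moved stays moved. The work goes in short steps, Python scripts to look and compute and a tool call to move; the robot and the scene stay as the last step left them, time stands still between calls to the robot, and variables do not carry over. Pictures are saved under pics/ and viewed, about 12 in all and at most 16, crops included, and the job is handed in when it is done.

Besides the shell and the picture viewer there is one more tool, called after ">>>" as name(argument=value, ...) on one line, values as JSON. move_arm: Moves the arm, as the interface text tells. Its arguments: {"type":"object","properties":{"series":{"type":"array"},"grip":{"type":"number"},"force":{"type":"number"}},"required":["series"]}

```bash
mkdir -p pics; ls; python3 - <<'E'
from cell import monitor, imaging
import cv2,numpy as np
s=monitor.observe()
for k in s: print(k,np.round(s[k],3))
ims={}
for n in ["scene","side"]:
    d=imaging.get_image(n); cv2.imwrite(f"pics/a_{n}.png",d["color"][:,:,::-1])
    print(n,{k:np.round(v,3).tolist() for k,v in d.items() if k!="color"})
w=imaging.get_image("wrist");print(w["mount"],w["fx"]);cv2.imwrite("pics/a_wrist.png",w["color"][:,:,::-1])
E
```

```text
pics
clock 0.0
joints [ 1.099  0.435  0.025  1.574 -0.012  1.134 -0.075]
dq [ 0.002  0.    -0.001 -0.     0.002  0.     0.001]
joint_efforts [ 0.0000e+00 -6.6785e+01  9.8500e-01 -3.1447e+01 -6.1000e-02  4.3000e-02
  0.0000e+00]
position [ 0.225 -0.583  0.245]
ee_rot [-3.087e+00 -5.760e-01  1.000e-03]
force [0.087 0.939 0.625]
ft_torque [-0.    -0.028  0.021]
width 0.997
scene {'fx': 465.518, 'fy': 465.518, 'cx': 314.721, 'cy': 192.699, 'rvec': [2.445, 0.577, -0.209], 'tvec': [-0.468, -0.138, 1.311]}
side {'fx': 519.356, 'fy': 519.356, 'cx': 322.371, 'cy': 204.783, 'rvec': [0.344, -2.838, 1.089], 'tvec': [0.493, 0.108, 1.344]}
[[ 9.22244246e-04 -9.61271265e-01 -2.75602439e-01  7.52914803e-02]
 [ 9.99999571e-01  8.61734874e-04  3.40646033e-04 -1.06369960e-04]
 [-8.99570095e-05 -2.75602635e-01  9.61271647e-01 -1.38707667e-01]
 [ 0.00000000e+00  0.00000000e+00  0.00000000e+00  1.00000000e+00]] 336.5865999935619
```

View pics/a_scene.png

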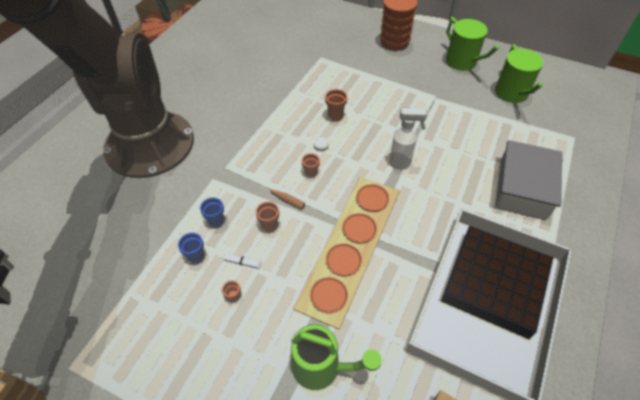

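View pics/a_side.png

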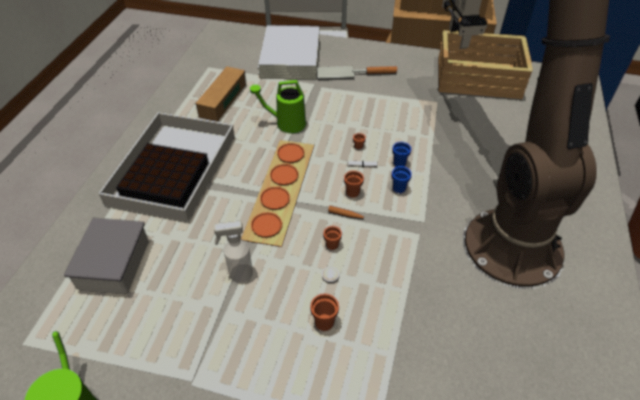

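The scene view shows the clay pots at px (337,103), (311,163), (267,215) and (231,290), plus two blue look-alikes at about (212,210) and (191,247). The saucers run from (373,198) down to (328,295), with the can at the lower end (316,355) and the spray bottle at the upper end (403,150). The side view shows the same arrangement. Next I'll locate everything by fitting model silhouettes to the masks.

```bash
cat > h.py <<'E'
from cell import monitor, imaging, outline_of
import cv2,numpy as np
from scipy.optimize import least_squares
from scipy.spatial.transform import Rotation as R
def cam(n):
    s=monitor.observe(); d=imaging.get_image(n)
    K=np.array([[d["fx"],0,d["cx"]],[0,d["fy"],d["cy"]],[0,0,1.]])
    if n=="wrist":
        T=np.eye(4);T[:3,:3]=R.from_rotvec(s["ee_rot"]).as_matrix();T[:3,3]=s["position"]
        M=np.linalg.inv(T@d["mount"]); rv=cv2.Rodrigues(M[:3,:3])[0]; tv=M[:3,3].copy()
    else: rv,tv=np.array(d["rvec"]),np.array(d["tvec"])
    return dict(n=n,im=d["color"],K=K,rv=rv,tv=tv)
def proj(c,P): return cv2.projectPoints(np.asarray(P,float).reshape(-1,1,3),c["rv"],c["tv"],c["K"],None)[0][:,0]
a=np.linspace(0,2*np.pi,72,endpoint=False)
def rings(x,y,z,prof): return np.vstack([np.c_[x+r*np.cos(a),y+r*np.sin(a),0*a+z+h] for r,h in prof])
POT={k:[(f/2,0),(k/2000,H-.018),(k/2000,H)] for k,f,H in [(40,.028,.040),(48,.034,.052),(56,.039,.064),(64,.045,.076)]}
SAU=[(.042,.010),(.035,.0)]
def ray(c,uv,z):
    Rm=cv2.Rodrigues(c["rv"])[0]; o=-Rm.T@c["tv"]; d=Rm.T@np.linalg.inv(c["K"])@np.array([uv[0],uv[1],1]); return o+d*(z-o[2])/d[2]
def fit(obs,prof,z,x0):
    "obs: list of (cam, rect)"
    def f(p):
        e=[]
        for c,r in obs:
            q=proj(c,rings(p[0],p[1],z,prof)); l,t=q.min(0); rr,b=q.max(0)
            e+=[l-r[0],t-r[1],rr-r[0]-r[2],b-r[1]-r[3]]
        return e
    s=least_squares(f,x0,loss="soft_l1"); return s.x,np.sqrt(np.mean(np.square(f(s.x))))
E
python3 - <<'E'
from h import *
C=[cam("scene"),cam("side")]
def show(n,**k): pass
for th in ["pot40","pot48","pot56","pot64","saucer1","spray_bottle","watering_can"]:
    for c in C:
        for o in outline_of(c["n"],th):
            r=o["rect"]; uv=(r[0]+r[2]/2,r[1]+r[3]/2)
            z=.03 if th[:3]=="pot" else .018
            m=np.median(c["im"][o["mask"]],0)
            print(th,c["n"],round(o["p"],2),r,m,np.round(ray(c,uv,z)[:2],3))
E
```

```text
pot40 scene 0.9 [303.1, 153.6, 21.2, 23.4] [121.  86.  70.] [0.465 0.112]
pot40 scene 0.9 [175.7, 234.4, 29.0, 30.0] [ 63.  75. 107.] [ 0.325 -0.238]
pot40 scene 0.89 [224.4, 279.5, 15.4, 21.4] [141.  96.  78.] [ 0.466 -0.281]
pot40 scene 0.87 [257.3, 203.1, 24.3, 28.8] [116.  85.  70.] [ 0.444 -0.081]
pot40 scene 0.74 [325.7, 87.8, 22.8, 34.0] [101.  71.  57.] [0.423 0.347]
pot40 scene 0.62 [200.9, 198.2, 21.0, 29.0] [ 62.  74. 108.] [ 0.31  -0.131]
pot40 side 0.84 [346.3, 169.8, 18.3, 31.4] [87.  47.  29.5] [ 0.434 -0.089]
pot40 side 0.82 [390.5, 169.4, 20.8, 23.2] [18. 43. 85.] [ 0.314 -0.137]
pot40 side 0.75 [354.1, 136.8, 9.0, 13.0] [91. 52. 32.] [ 0.46  -0.265]
pot40 side 0.68 [319.3, 222.9, 24.0, 26.2] [104.  56.  36.] [0.459 0.102]
pot40 side 0.59 [310.9, 294.2, 27.9, 36.8] [91. 50. 31.] [0.423 0.322]
pot40 side 0.59 [390.5, 139.3, 20.2, 27.8] [18.  43.  85.5] [ 0.331 -0.252]
pot40 side 0.56 [276.9, 142.7, 27.9, 21.2] [182.  98.  60.] [ 0.646 -0.173]
pot48 scene 0.9 [303.1, 153.6, 21.2, 23.4] [121.  86.  70.] [0.465 0.112]
pot48 scene 0.9 [175.7, 234.4, 29.0, 30.0] [ 63.  75.
[... 3125 characters left out ...]
247.8, 211.2, 32.7, 27.0] [186.  99.  60.] [0.641 0.098]
saucer1 side 0.91 [271.8, 161.6, 27.1, 21.0] [185.  99.  60.] [ 0.643 -0.105]
saucer1 side 0.82 [277.1, 142.3, 25.8, 20.7] [183.  99.  60.] [ 0.653 -0.188]
saucer1 side 0.72 [261.1, 186.3, 27.1, 22.1] [186.  99.  60.] [ 0.644 -0.002]
spray_bottle scene 0.57 [390.5, 107.8, 38.1, 59.8] [130. 130. 123.] [0.654 0.327]
spray_bottle side 0.6 [214.1, 225.1, 34.3, 58.2] [115.  110.5 102. ] [0.691 0.21 ]
watering_can scene 0.9 [290.1, 324.5, 94.3, 65.7] [ 89. 116.  65.] [ 0.73  -0.305]
watering_can scene 0.33 [342.0, 215.8, 35.4, 26.2] [200. 124.  89.] [ 0.649 -0.007]
watering_can side 0.6 [247.5, 80.4, 63.1, 51.8] [45. 76. 20.] [ 0.751 -0.395]
```

```bash
cat >> h.py <<'E'
def blobs(c,box=None):
    h=cv2.cvtColor(c["im"],cv2.COLOR_RGB2HSV)
    m=((h[...,0]<14)|(h[...,0]>174))&(h[...,1]>95)
    return m.astype(np.uint8)
def sil(c,x,y,z,prof):
    m=np.zeros((400*4,640*4),np.uint8); q=cv2.convexHull(proj(c,rings(x,y,z,prof)).astype(np.float32))
    cv2.fillConvexPoly(m,np.round((q+.5)*4).astype(int)[:,0],255); return cv2.resize(m,(640,400),interpolation=cv2.INTER_AREA)/255.
def fitmask(obs,prof,z,x0):
    "obs: (cam, binary mask of this thing only). maximise overlap"
    from scipy.optimize import minimize
    def f(p): 
        v=0
        for c,m in obs:
            s=sil(c,p[0],p[1],z,prof); v+=np.abs(s-m).sum()/s.sum()
        return v/len(obs)
    s=minimize(f,x0,method="Nelder-Mead",options=dict(initial_simplex=[x0,[x0[0]+.008,x0[1]],[x0[0],x0[1]+.008]],xatol=2e-4,fatol=1e-4))
    return s.x,s.fun
def comp(m,uv):
    n,l,st,ce=cv2.connectedComponentsWithStats(m); 
    i=1+np.argmin(np.hypot(*(ce[1:]-uv).T)+1e3*(st[1:,4]<30)); return (l==i).astype(float),st[i]
E
python3 - <<'E'
from h import *
C=[cam("scene"),cam("side")]
B=[blobs(c) for c in C]
for c,b in zip(C,B):
    v=c["im"].copy(); v[b==0]//=3; cv2.imwrite(f"pics/b_{c['n']}.png",v[:,:,::-1])
P=[((311,163),(333,237)),((231,290),(359,141)),((267,215),(354,184)),((337,103),(324,312))]
for us in P:
    obs=[(c,)+comp(b,u) for c,b,u in zip(C,B,us)]
    print(us,[o[2][:5].tolist() for o in obs])
    x0=ray(C[0],us[0],.03)[:2]
    for k in POT:
        x,e=fitmask([o[:2] for o in obs],POT[k],0,x0); es=[fitmask([o[:2]],POT[k],0,x0) for o in obs]
        print(k,np.round(x,4),round(e,3),[(np.round(q[0],4).tolist(),round(q[1],3)) for q in es])
for us in [((373,198),(267,225)),((360,228),(275,198)),((344,260),(284,174)),((328,295),(290,153))]:
    obs=[(c,)+comp(b,u) for c,b,u in zip(C,B,us)]
    x0=ray(C[0],us[0],.018)[:2]
    x,e=fitmask([o[:2] for o in obs],SAU,.008,x0); es=[fitmask([o[:2]],SAU,.008,x0) for o in obs]
    print("saucer",np.round(x,4),round(e,3),[(np.round(q[0],4).tolist(),round(q[1],3)) for q in es])
E
```

```text
((311, 163), (333, 237)) [[303, 155, 16, 14, 187], [323, 226, 19, 24, 324]]
40 [0.4553 0.11  ] 0.487 [([0.4507, 0.1216], np.float64(0.271)), ([0.4581, 0.0971], np.float64(0.243))]
48 [0.4566 0.1062] 0.338 [([0.4501, 0.1218], np.float64(0.497)), ([0.4571, 0.1056], np.float64(0.171))]
56 [0.4555 0.1081] 0.525 [([0.445, 0.1313], np.float64(0.637)), ([0.4588, 0.1025], np.float64(0.403))]
64 [0.4619 0.1111] 0.646 [([0.4412, 0.1353], np.float64(0.729)), ([0.4605, 0.0997], np.float64(0.555))]
((231, 290), (359, 141)) [[223, 281, 17, 18, 220], [353, 134, 12, 15, 141]]
40 [ 0.4642 -0.2829] 0.319 [([0.4628, -0.2796], np.float64(0.361)), ([0.4646, -0.286], np.float64(0.269))]
48 [ 0.4641 -0.2798] 0.545 [([0.466, -0.2773], np.float64(0.571)), ([0.4682, -0.2894], np.float64(0.515))]
56 [ 0.459  -0.2792] 0.674 [([0.4534, -0.2736], np.float64(0.69)), ([0.4688, -0.2916], np.float64(0.651))]
64 [ 0.46   -0.2754] 0.756 [([0.4536, -0.2715], np.float64(0.768)), ([0.466, -0.2947], np.float64(0.74))]
((267, 215), (354, 184)) [[256, 203, 22, 20, 316], [344, 171, 20, 26, 382]]
40 [ 0.4366 -0.0754] 0.858 [([
[... 630 characters left out ...]
64(0.315)), ([0.4226, 0.3243], np.float64(0.634))]
56 [0.4233 0.3319] 0.32 [([0.4179, 0.3438], np.float64(0.166)), ([0.4248, 0.3232], np.float64(0.181))]
64 [0.423  0.3303] 0.231 [([0.4202, 0.3384], np.float64(0.339)), ([0.4229, 0.3296], np.float64(0.119))]
saucer [0.6385 0.0937] 0.072 [([0.6391, 0.0931], np.float64(0.079)), ([0.6381, 0.0943], np.float64(0.06))]
saucer [ 0.6453 -0.0032] 0.067 [([0.6459, -0.0033], np.float64(0.062)), ([0.6445, -0.0029], np.float64(0.067))]
saucer [ 0.647  -0.0979] 0.493 [([0.6472, -0.0978], np.float64(0.073)), ([0.6464, -0.0977], np.float64(0.908))]
saucer [ 0.6539 -0.1898] 0.611 [([0.6536, -0.1904], np.float64(0.086)), ([0.6539, -0.1898], np.float64(1.134))]
```

>>> move_arm(series=[[2.7, 3.3, 0, 0, 0, 7.7], [2.7, 3.3, 0, 0, 0, 7.7], [2.7, 3.3, 0, 0, 0, 7.7], [2.7, 3.3, 0, 0, 0, 7.7], [2.7, 3.3, 0, 0, 0, 7.7], [2.7, 3.3, 0, 0, 0, 7.7], [2.7, 3.3, 0, 0, 0, 7.7], [2.7, 3.3, 0, 0, 0, 7.7]], grip=1, force=15)

```text
clock: 1.85
position: [0.4422, -0.3176, 0.246]
ee_rot: [2.352, 2.082, 0.0]
force: [0.1, -0.4, 1.5]
width: 1.0
```

>>> move_arm(series=[[2.3, 3.6, 0, 0, 0, 7.5], [0, 0, 0, 0, 0, 0], [0, 0, 0, 0, 0, 0], [0, 0, 0, 0, 0, 0]])

```text
clock: 2.25
position: [0.4636, -0.2842, 0.2457]
ee_rot: [2.22, 2.223, -0.001]
force: [0.0, 0.3, -0.1]
width: 0.999
```

```bash
cat >> h.py <<'E'
def wpot(k,z=0,x0=None,name=None,prof=None):
    c=cam("wrist"); s=monitor.observe(); os=outline_of("wrist",f"pot{k}")
    prof=prof or POT[k]; H=prof[-1][1]
    x0=np.array(x0 if x0 is not None else s["position"][:2]); u0=proj(c,[[*x0,z+H/2]])[0]
    v=c["im"].copy()
    best=None
    for o in os:
        r=o["rect"]; d=np.hypot(r[0]+r[2]/2-u0[0],r[1]+r[3]/2-u0[1])
        print("net",round(o["p"],2),r,"d",round(d))
        if best is None or d<best[0]: best=(d,o)
    if best:
        o=best[1]; x,e=fitmask([(c,o["mask"].astype(float))],prof,z,x0)
        xr,er=fit([(c,o["rect"])],prof,z,x0)
        print("mask fit",np.round(x,4),round(e,3),"rect fit",np.round(xr,4),round(er,2))
        for q in proj(c,rings(x[0],x[1],z,prof)): cv2.circle(v,tuple(np.round(q).astype(int)),0,(0,255,0),-1)
    print("tcp",np.round(s["position"],4),np.round(s["ee_rot"],3),"t",round(s["clock"],2),"w",s["width"])
    if name: cv2.imwrite(f"pics/{name}.png",v[:,:,::-1])
E
python3 -c "
from h import *
wpot(40,name='w40',x0=[.464,-.283])"
```

```text
net 0.83 [115.9, 2.3, 83.4, 51.9] d 221
net 0.79 [300.8, 160.6, 32.7, 41.9] d 4
net 0.71 [149.1, 109.7, 70.3, 60.6] d 141
mask fit [ 0.4637 -0.2824] 0.069 rect fit [ 0.4613 -0.2845] 2.07
tcp [ 0.4634 -0.2844  0.2456] [ 2.220e+00  2.222e+00 -1.000e-03] t 2.3 w 0.9974633587909264
```

View pics/w40.png

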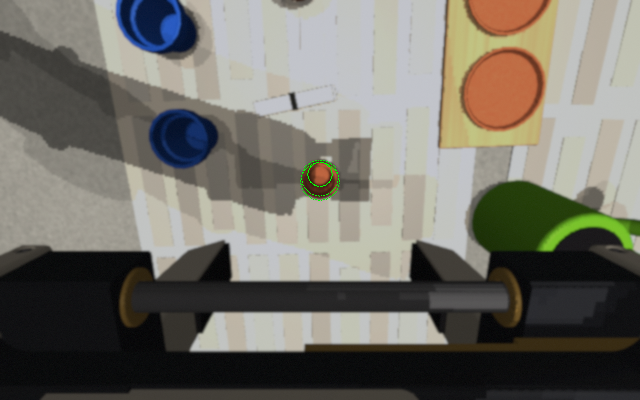

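Picture 3: the smallest pot is at (320,179), directly ahead of the jaws and well covered by the fit overlay. Nothing lies near the jaw paths; the white label is about 80 px above. Descending and gripping.

>>> move_arm(series=[[0, 0.2, -4.5, 0, 0, 0], [0, 0, -4.5, 0, 0, 0], [0, 0, -4.5, 0, 0, 0], [0, 0, -4, 0, 0, 0], [0, 0, -2.5, 0, 0, 0], [0, 0, -1.4, 0, 0, 0], [0, 0, 0, 0, 0, 0]])

```text
clock: 3.05
position: [0.463, -0.2813, 0.0303]
ee_rot: [-2.217, -2.223, 0.002]
force: [-0.7, 0.8, -0.1]
width: 1.003
```

>>> move_arm(series=[[0, 0, 0, 0, 0, 0], [0, 0, 0, 0, 0, 0], [0, 0, 0, 0, 0, 0], [0, 0, 0, 0, 0, 0], [0, 0, 0, 0, 0, 0], [0, 0, 0, 0, 0, 0], [0, 0, 0, 0, 0, 0], [0, 0, 0, 0, 0, 0]], grip=0.2, force=15)

```text
clock: 3.85
position: [0.4643, -0.281, 0.0318]
ee_rot: [2.217, 2.226, -0.0]
force: [-0.3, 0.0, 2.3]
width: 0.435
```

>>> move_arm(series=[[0, 0, 1, 0, 0, 0], [0, 0, 4, 0, 0, 0], [0, 0, 4, 0, 0, 0], [0, 0, 4, 0, 0, 0], [0, 2, 3, 0, 0, 0], [2, 3, 0, 0, 0, 0], [3, 3.2, 0, 0, 0, 0], [4, 1, 0, 0, 0, 0]])

```text
clock: 4.65
position: [0.5545, -0.1853, 0.1934]
ee_rot: [-2.214, -2.229, -0.001]
force: [0.6, -0.3, -0.5]
width: 0.436
```

>>> move_arm(series=[[4, 0, 0, 0, 0, 0], [4, 0, 0, 0, 0, 0], [2, 0, 0, 0, 0, 0], [0, 0, -3, 0, 0, 0], [0, 0, -3, 0, 0, 0], [0, 0, 0, 0, 0, 0], [0, 0, 0, 0, 0, 0], [0, 0, 0, 0, 0, 0]])

```text
clock: 5.45
position: [0.6552, -0.1891, 0.1339]
ee_rot: [2.216, 2.224, 0.002]
force: [-0.2, -0.1, -0.4]
width: 0.432
```

```bash
cat >> h.py <<'E'
S=np.array([[.6538,-.1900],[.6470,-.0978],[.6453,-.0032],[.6386,.0936]])
def wsau(name,ks):
    c=cam("wrist"); s=monitor.observe(); v=c["im"].copy(); b=blobs(c)
    for o in outline_of("wrist","saucer1"):
        if o["p"]<.5: continue
        m=o["mask"].astype(float); ctr=ray(c,np.argwhere(o["mask"]).mean(0)[::-1],.018)[:2]
        i=np.argmin(np.hypot(*(S-ctr).T)); x,e=fitmask([(c,m)],SAU,.008,S[i]); print("saucer",i,"net",np.round(x,4),round(e,3),o["rect"])
    for i in ks:
        for q in proj(c,rings(*S[i],.008,SAU)): cv2.circle(v,tuple(np.round(q).astype(int)),0,(0,255,0),-1)
    print("tcp",np.round(s["position"],4),np.round(s["ee_rot"],3),"t",round(s["clock"],2),"w",s["width"])
    cv2.imwrite(f"pics/{name}.png",v[:,:,::-1])
E
python3 -c "
from h import *
wsau('s0',[0,1])"
```

```text
saucer 0 net [ 0.6544 -0.1912] 0.167 [266.4, 157.7, 99.7, 93.6]
saucer 1 net [ 0.647  -0.0981] 0.042 [249.6, 20.0, 118.7, 123.1]
tcp [ 0.6553 -0.1892  0.134 ] [2.216 2.224 0.003] t 5.5 w 0.4335956057619203
```

View pics/s0.png

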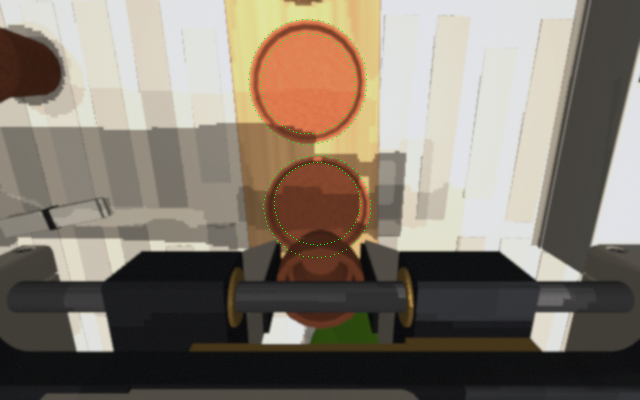

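Picture 4: the pot hangs upright in the jaws at (320,285), and the saucer overlays lie on the real rims (saucer 0 at (318,205), saucer 1 at (308,80)). Lowering it.

>>> move_arm(series=[[-0.1, 0, -3, 0, 0, 0], [0, 0, -3, 0, 0, 0], [0, 0, -2, 0, 0, 0], [0, 0, -0.5, 0, 0, 0], [0, 0, -0.2, 0, 0, 0], [0, 0, 0, 0, 0, 0], [0, 0, 0, 0, 0, 0]])

```text
clock: 6.25
position: [0.6543, -0.1891, 0.0463]
ee_rot: [2.216, 2.224, 0.002]
force: [0.6, -0.1, 0.3]
width: 0.431
```

>>> move_arm(series=[[0, 0, -0.1, 0, 0, 0], [0, 0, 0, 0, 0, 0]])

```text
clock: 6.45
position: [0.6536, -0.1891, 0.0443]
ee_rot: [2.217, 2.225, 0.001]
force: [0.8, 0.4, -0.2]
width: 0.435
```

```bash
python3 -c "
from h import *
for i in range(3):
    wpot(40,z=.012) if i==2 else cam('wrist'); s=monitor.observe(); print(np.round(s['position'],4),np.round(s['force'],2))"
```

```text
[ 0.6535 -0.1891  0.0442] [ 0.17 -0.15  0.17]
[ 0.6534 -0.189   0.044 ] [ 0.04 -0.12 -0.86]
net 0.87 [277.6, 232.1, 85.7, 99.0] d 15
mask fit [ 0.6543 -0.1901] 0.451 rect fit [ 0.6544 -0.1917] 2.24
tcp [ 0.6533 -0.1891  0.044 ] [2.217 2.226 0.   ] t 6.6 w 0.430991970778902
[ 0.6534 -0.189   0.0439] [-0.11  0.27  1.23]
```

>>> move_arm(series=[[0, 0, -0.1, 0, 0, 0], [0, 0, 0, 0, 0, 0]])

```text
clock: 6.85
position: [0.6534, -0.189, 0.0438]
ee_rot: [2.217, 2.225, 0.0]
force: [-3.4, 0.2, 10.1]
width: 0.432
```

>>> move_arm(series=[[0, 0, -0.1, 0, 0, 0], [0, 0, 0, 0, 0, 0]])

```text
clock: 7.05
position: [0.6536, -0.189, 0.0436]
ee_rot: [2.216, 2.225, 0.0]
force: [-6.3, 1.3, 16.3]
width: 0.433
```

>>> move_arm(series=[[0, 0, -0.1, 0, 0, 0], [0, 0, 0, 0, 0, 0]])

```text
clock: 7.25
position: [0.6535, -0.1891, 0.043]
ee_rot: [2.217, 2.225, 0.0]
force: [-7.4, 0.4, 18.5]
width: 0.435
```

Contact. I'll ease up 2 mm in the command, open, then rise.

>>> move_arm(series=[[0, 0, 0.2, 0, 0, 0], [0, 0, 0, 0, 0, 0]])

```text
clock: 7.45
position: [0.6536, -0.1891, 0.0432]
ee_rot: [2.217, 2.225, 0.001]
force: [0.5, -0.0, 5.9]
width: 0.438
```

>>> move_arm(series=[[0, 0, 0, 0, 0, 0], [0, 0, 0, 0, 0, 0], [0, 0, 0, 0, 0, 0], [0, 0, 0, 0, 0, 0], [0, 0, 0, 0, 0, 0], [0, 0, 0, 0, 0, 0]], grip=1)

```text
clock: 8.05
position: [0.6533, -0.189, 0.0426]
ee_rot: [-2.217, -2.226, 0.0]
force: [-0.9, 0.8, 0.6]
width: 0.904
```

>>> move_arm(series=[[0, 0, 2, 0, 0, 0], [0, 0, 4, 0, 0, 0], [0, 0, 4, 0, 0, 0], [0, 0, 4, 0, 0, 0], [0, 0, 4, 0, 0, 0], [0, 0, 0, 0, 0, 0], [0, 0, 0, 0, 0, 0]])

```text
clock: 8.75
position: [0.6537, -0.1891, 0.2239]
ee_rot: [2.216, 2.224, 0.002]
force: [-0.4, 0.2, -0.3]
width: 1.0
```

```bash
python3 -c "
from h import *
wpot(40,z=.012,name='p40',x0=[.654,-.19])"
```

```text
net 0.79 [4.0, 208.0, 47.1, 47.9] d 295
net 0.66 [28.2, 35.3, 100.3, 72.3] d 267
net 0.63 [301.2, 167.3, 37.9, 47.5] d 4
net 0.56 [0.0, 110.6, 17.0, 34.6] d 316
mask fit [ 0.6542 -0.1904] 0.088 rect fit [ 0.6551 -0.1916] 1.88
tcp [ 0.653  -0.1891  0.2224] [-2.217e+00 -2.226e+00  1.000e-03] t 8.8 w 0.9981817196716493
```

View pics/p40.png

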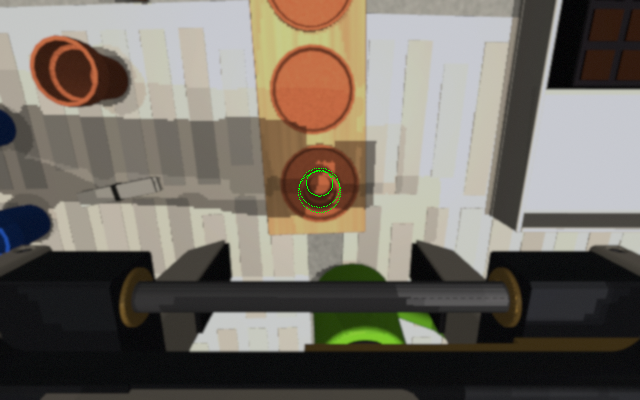

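Picture 5: pot40 stands upright at (320,187), central in its saucer; the fit gives (0.654,-0.190). Next is pot48.

>>> move_arm(series=[[-2.5, 3.7, 0, 0, 0, 0], [-2.5, 3.7, 0, 0, 0, 0], [-2.5, 3.7, 0, 0, 0, 0], [-2.5, 3.7, 0, 0, 0, 0], [-2.5, 3.7, 0, 0, 0, 0], [-2.5, 3.7, 0, 0, 0, 0], [-2.5, 3.7, 0, 0, 0, 0], [-2.1, 3.6, 0, 0, 0, 0]])

```text
clock: 9.65
position: [0.455, 0.107, 0.2215]
ee_rot: [-2.216, -2.225, 0.003]
force: [0.2, -0.6, 0.8]
width: 0.999
```

>>> move_arm(series=[[0, 0, 0, 0, 0, 0], [0, 0, 0, 0, 0, 0], [0, 0, 0, 0, 0, 0]])

```text
clock: 9.95
position: [0.4575, 0.1048, 0.222]
ee_rot: [-2.218, -2.224, 0.002]
force: [0.4, 0.0, -0.1]
width: 1.003
```

```bash
python3 -c "
from h import *
wpot(48,name='w48',x0=[.457,.1056])"
```

```text
net 0.77 [293.9, 159.4, 48.6, 48.9] d 1
net 0.65 [282.9, 316.1, 42.5, 35.6] d 150
mask fit [0.4563 0.1087] 0.068 rect fit [0.4564 0.1095] 1.63
tcp [0.4577 0.1046 0.2221] [-2.219e+00 -2.223e+00  2.000e-03] t 10.0 w 0.9989950650098641
```

View pics/w48.png

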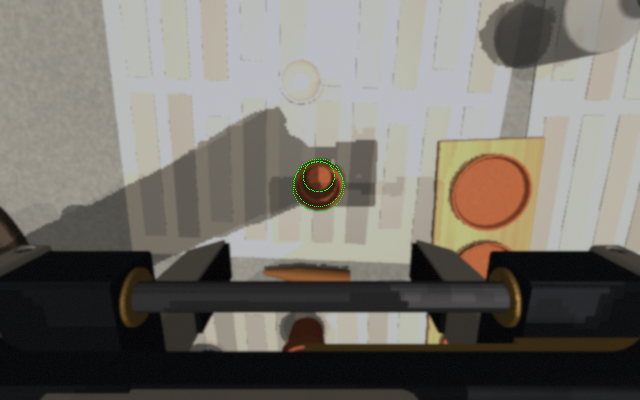

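Picture 6: pot48 is at (318,184), with the overlay tight and the jaw paths clear.

>>> move_arm(series=[[-0.1, 0.4, -4, 0, 0, 0], [0, 0, -4.5, 0, 0, 0], [0, 0, -4.5, 0, 0, 0], [0, 0, -3, 0, 0, 0], [0, 0, -1.9, 0, 0, 0], [0, 0, 0, 0, 0, 0], [0, 0, 0, 0, 0, 0]])

```text
clock: 10.75
position: [0.4566, 0.1095, 0.0438]
ee_rot: [-2.218, -2.224, 0.001]
force: [0.3, 0.3, 0.6]
width: 1.002
```

>>> move_arm(series=[[0, 0, 0, 0, 0, 0], [0, 0, 0, 0, 0, 0], [0, 0, 0, 0, 0, 0], [0, 0, 0, 0, 0, 0], [0, 0, 0, 0, 0, 0], [0, 0, 0, 0, 0, 0], [0, 0, 0, 0, 0, 0], [0, 0, 0, 0, 0, 0]], grip=0.3, force=15)

```text
clock: 11.55
position: [0.4563, 0.11, 0.0438]
ee_rot: [2.217, 2.226, -0.0]
force: [-0.4, -0.7, 3.9]
width: 0.52
```

>>> move_arm(series=[[0, 0, 1, 0, 0, 0], [0, 0, 4, 0, 0, 0], [0, 0, 4, 0, 0, 0], [0, 0, 4, 0, 0, 0], [1, -1.1, 1, 0, 0, 0], [3, -3.2, 0, 0, 0, 0], [3.1, -3.4, 0, 0, 0, 0], [3, -3.3, 0, 0, 0, 0]])

```text
clock: 12.35
position: [0.5581, -0.0013, 0.1847]
ee_rot: [2.216, 2.226, 0.001]
force: [-0.7, 1.1, -0.9]
width: 0.516
```

>>> move_arm(series=[[3, -3.2, 0, 0, 0, 0], [3, -3.2, 0, 0, 0, 0], [3, -3.3, 0, 0, 0, 0], [0, 0, -3, 0, 0, 0], [0, 0, -3, 0, 0, 0], [0, 0, 0, 0, 0, 0], [0, 0, 0, 0, 0, 0], [0, 0, 0, 0, 0, 0]])

```text
clock: 13.15
position: [0.6482, -0.0966, 0.1258]
ee_rot: [2.215, 2.225, 0.003]
force: [0.1, 0.0, -0.4]
width: 0.521
```

```bash
python3 -c "
from h import *
wsau('s1',[1,2])"
```

```text
saucer 1 net [ 0.6473 -0.0976] 0.276 [260.9, 156.8, 111.0, 89.6]
saucer 0 net [ 0.6551 -0.2011] 0.886 [279.9, 314.4, 93.1, 29.3]
saucer 2 net [ 0.645  -0.0036] 0.035 [253.3, 16.8, 121.0, 123.5]
tcp [ 0.6483 -0.0967  0.1259] [2.215 2.225 0.003] t 13.2 w 0.5223375147107071
```

>>> move_arm(series=[[-0.1, 0, -3, 0, 0, 0], [0, 0, -2.5, 0, 0, 0], [0, 0, -1, 0, 0, 0], [0, 0, -0.2, 0, 0, 0], [0, 0, 0, 0, 0, 0], [0, 0, -0.1, 0, 0, 0], [0, 0, 0, 0, 0, 0]])

```text
clock: 13.95
position: [0.647, -0.097, 0.0569]
ee_rot: [2.216, 2.225, 0.002]
force: [0.8, 1.4, -1.3]
width: 0.52
```

>>> move_arm(series=[[0, 0, -0.1, 0, 0, 0], [0, 0, 0, 0, 0, 0]])

```text
clock: 14.15
position: [0.6469, -0.097, 0.0559]
ee_rot: [2.216, 2.225, 0.001]
force: [-0.9, -0.5, 5.0]
width: 0.517
```

>>> move_arm(series=[[0, 0, -0.1, 0, 0, 0], [0, 0, 0, 0, 0, 0]])

```text
clock: 14.35
position: [0.6469, -0.0971, 0.0557]
ee_rot: [2.216, 2.224, 0.001]
force: [-4.9, 1.1, 12.9]
width: 0.518
```

>>> move_arm(series=[[0, 0, 0.1, 0, 0, 0], [0, 0, 0, 0, 0, 0]])

```text
clock: 14.55
position: [0.6469, -0.0971, 0.0558]
ee_rot: [2.216, 2.225, 0.001]
force: [-1.9, 1.1, 8.3]
width: 0.521
```

>>> move_arm(series=[[0, 0, 0, 0, 0, 0], [0, 0, 0, 0, 0, 0], [0, 0, 0, 0, 0, 0], [0, 0, 0, 0, 0, 0], [0, 0, 0, 0, 0, 0], [0, 0, 0, 0, 0, 0]], grip=1)

```text
clock: 15.15
position: [0.6463, -0.097, 0.0546]
ee_rot: [-2.217, -2.226, 0.0]
force: [0.2, 0.5, 0.2]
width: 0.979
```

>>> move_arm(series=[[0, 0, 2, 0, 0, 0], [0, 0, 4, 0, 0, 0], [0, 0, 4, 0, 0, 0], [0, 0, 4, 0, 0, 0], [0, 0, 4, 0, 0, 0], [0, 0, 0, 0, 0, 0], [0, 0, 0, 0, 0, 0]])

```text
clock: 15.85
position: [0.6467, -0.097, 0.2358]
ee_rot: [2.216, 2.224, 0.002]
force: [-0.6, 0.9, -0.5]
width: 0.999
```

```bash
python3 -c "
from h import *
wpot(48,z=.012,name='p48',x0=[.647,-.098])"
```

```text
net 0.98 [0.0, 194.1, 52.7, 56.8] d 295
net 0.89 [310.0, 247.3, 34.3, 35.7] d 80
net 0.81 [71.5, 147.3, 80.9, 61.8] d 207
net 0.76 [295.4, 164.6, 50.0, 51.4] d 5
net 0.22 [270.1, 2.9, 84.3, 24.7] d 171
mask fit [ 0.6473 -0.0984] 0.064 rect fit [ 0.6484 -0.0987] 0.35
tcp [ 0.646  -0.0971  0.2344] [-2.217e+00 -2.226e+00  1.000e-03] t 15.9 w 0.9997567213177186
```

>>> move_arm(series=[[-4, 0.8, -0.5, 0, 0, 0], [-4, 0, 0, 0, 0, 0], [-4, 0, 0, 0, 0, 0], [-4, 0, 0, 0, 0, 0], [-4.4, 0, 0, 0, 0, 0], [0, 0, 0, 0, 0, 0], [0, 0, 0, 0, 0, 0], [0, 0, 0, 0, 0, 0]])

```text
clock: 16.75
position: [0.443, -0.089, 0.2294]
ee_rot: [-2.217, -2.226, -0.0]
force: [-0.0, 0.1, -0.3]
width: 0.999
```

```bash
python3 -c "
from h import *
wpot(56,name='w56',x0=[.4423,-.09])
v=np.hstack([cv2.imread('pics/p48.png')[:,100:500],cv2.imread('pics/w56.png')[:,120:520]]);cv2.imwrite('pics/c1.png',v)"
```

```text
net 0.92 [159.7, 202.1, 67.6, 56.8] d 133
net 0.78 [492.7, 175.4, 67.8, 51.7] d 209
net 0.65 [290.2, 156.2, 59.7, 62.4] d 2
net 0.57 [194.3, 314.5, 46.3, 40.7] d 180
mask fit [ 0.442  -0.0859] 0.044 rect fit [ 0.4438 -0.0863] 0.38
tcp [ 0.4432 -0.0889  0.2294] [-2.217e+00 -2.226e+00 -1.000e-03] t 16.8 w 1.0008695590679404
```

View pics/c1.png

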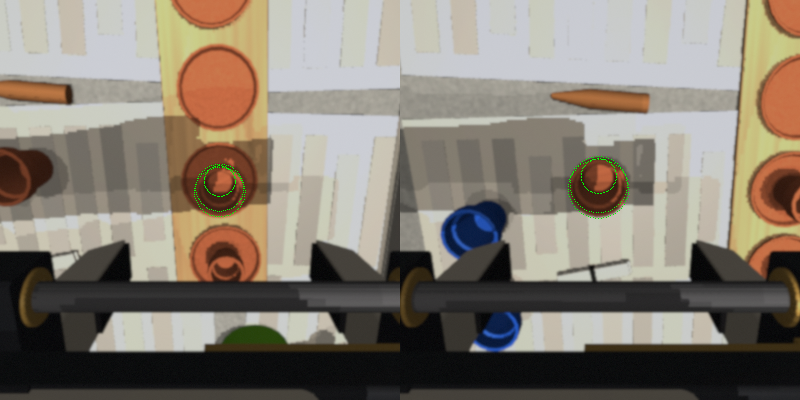

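Picture 7: on the left, pot48 stands upright and centred in its saucer at (220,188), beside pot40. On the right, pot56 is at (598,184) and the nearest blue pot at (475,228), clear of the left finger's path. Picking pot56.

>>> move_arm(series=[[0, 0.3, -4, 0, 0, 0], [0, 0, -4.5, 0, 0, 0], [0, 0, -4.5, 0, 0, 0], [0, 0, -3, 0, 0, 0], [0, 0, -1.4, 0, 0, 0], [0, 0, 0, 0, 0, 0], [0, 0, 0, 0, 0, 0]])

```text
clock: 17.55
position: [0.4429, -0.0857, 0.0557]
ee_rot: [-2.216, -2.226, -0.0]
force: [-0.9, -0.7, 0.4]
width: 0.999
```

>>> move_arm(series=[[0, 0, 0, 0, 0, 0], [0, 0, 0, 0, 0, 0], [0, 0, 0, 0, 0, 0], [0, 0, 0, 0, 0, 0], [0, 0, 0, 0, 0, 0], [0, 0, 0, 0, 0, 0], [0, 0, 0, 0, 0, 0]], grip=0.4, force=18)

```text
clock: 18.25
position: [0.4423, -0.0861, 0.0559]
ee_rot: [2.217, 2.226, 0.0]
force: [-2.0, 0.7, 4.7]
width: 0.608
```

>>> move_arm(series=[[0, 0, 1, 0, 0, 0], [0, 0, 4, 0, 0, 0], [0, 0, 4, 0, 0, 0], [0, 0, 4, 0, 0, 0], [1, 0.4, 1, 0, 0, 0], [3.5, 1.5, 0, 0, 0, 0], [4, 1.6, 0, 0, 0, 0], [4, 1.6, 0, 0, 0, 0]])

```text
clock: 19.05
position: [0.5684, -0.0347, 0.1966]
ee_rot: [2.218, 2.224, 0.0]
force: [-0.1, -0.5, 0.8]
width: 0.613
```

>>> move_arm(series=[[4, 1.6, 0, 0, 0, 0], [3.7, 1.6, 0, 0, 0, 0], [0, 0, -3, 0, 0, 0], [0, 0, -2, 0, 0, 0], [0, 0, 0, 0, 0, 0], [0, 0, 0, 0, 0, 0], [0, 0, 0, 0, 0, 0]])

```text
clock: 19.75
position: [0.6449, -0.003, 0.1475]
ee_rot: [2.216, 2.225, 0.003]
force: [-0.4, 0.3, -1.3]
width: 0.608
```

```bash
python3 -c "
from h import *
wsau('s2',[2,3])"
```

```text
saucer 3 net [0.6384 0.0937] 0.041 [258.5, 16.8, 109.0, 119.8]
saucer 2 net [ 0.6454 -0.003 ] 0.333 [267.2, 153.3, 102.3, 74.9]
tcp [ 0.645  -0.003   0.1475] [2.216 2.224 0.003] t 19.8 w 0.6070052020646005
```

Aligned to within 0.5 mm. Expected contact is at a TCP height of about 0.068.

>>> move_arm(series=[[0, 0, -3, 0, 0, 0], [0, 0, -3, 0, 0, 0], [0, 0, -1.2, 0, 0, 0], [0, 0, -0.4, 0, 0, 0], [0, 0, 0, 0, 0, 0], [0, 0, -0.1, 0, 0, 0], [0, 0, 0, 0, 0, 0]])

```text
clock: 20.55
position: [0.6451, -0.0029, 0.07]
ee_rot: [2.216, 2.225, 0.002]
force: [-0.0, -0.8, -1.0]
width: 0.608
```

>>> move_arm(series=[[0, 0, -0.1, 0, 0, 0], [0, 0, 0, 0, 0, 0]])

```text
clock: 20.75
position: [0.6445, -0.003, 0.0681]
ee_rot: [2.217, 2.225, 0.001]
force: [0.6, -0.3, -0.2]
width: 0.612
```

>>> move_arm(series=[[0, 0, -0.1, 0, 0, 0], [0, 0, 0, 0, 0, 0]])

```text
clock: 20.95
position: [0.6446, -0.0029, 0.068]
ee_rot: [2.216, 2.225, 0.001]
force: [-3.2, 0.0, 9.1]
width: 0.612
```

>>> move_arm(series=[[0, 0, 0.05, 0, 0, 0], [0, 0, 0, 0, 0, 0], [0, 0, 0, 0, 0, 0], [0, 0, 0, 0, 0, 0], [0, 0, 0, 0, 0, 0], [0, 0, 0, 0, 0, 0], [0, 0, 0, 0, 0, 0]], grip=1)

```text
clock: 21.65
position: [0.6443, -0.003, 0.0672]
ee_rot: [-2.217, -2.226, 0.0]
force: [-0.3, 0.4, 0.3]
width: 0.999
```

>>> move_arm(series=[[0, 0, 2, 0, 0, 0], [0, 0, 4, 0, 0, 0], [0, 0, 4, 0, 0, 0], [0, 0, 4, 0, 0, 0], [0, 0, 3.5, 0, 0, 0], [0, 0, 0, 0, 0, 0], [0, 0, 0, 0, 0, 0]])

```text
clock: 22.35
position: [0.6446, -0.003, 0.243]
ee_rot: [2.216, 2.225, 0.002]
force: [-0.8, -0.7, 0.0]
width: 1.002
```

```bash
python3 -c "
from h import *
wpot(56,z=.012,name='p56',x0=[.645,-.003])"
```

```text
net 0.83 [298.7, 244.6, 48.6, 38.6] d 80
net 0.75 [311.3, 315.4, 31.8, 32.7] d 148
net 0.7 [289.4, 159.2, 61.1, 62.8] d 6
mask fit [ 0.6449 -0.0027] 0.065 rect fit [ 0.6457 -0.0038] 0.74
tcp [ 0.6439 -0.0032  0.2417] [-2.217e+00 -2.226e+00  1.000e-03] t 22.4 w 0.9983220439526629
```

>>> move_arm(series=[[-4.4, 0, 0, 0, 0, 0], [-4.4, 0, 0, 0, 0, 0], [-4.4, 1, 0, 0, 0, 0], [-3, 3, 0, 0, 0, 0], [-3, 3.5, 0, 0, 0, 0], [-3, 3.5, 0, 0, 0, 0], [0, 4.2, 0, 0, 0, 0], [0, 4.2, 0, 0, 0, 0]])

```text
clock: 23.25
position: [0.4209, 0.1915, 0.2415]
ee_rot: [2.218, 2.225, -0.003]
force: [2.0, -0.8, 1.6]
width: 1.0
```

>>> move_arm(series=[[0, 4.5, 0, 0, 0, 0], [0, 4.5, 0, 0, 0, 0], [0, 4.5, 0, 0, 0, 0], [0, 0, 0, 0, 0, 0], [0, 0, 0, 0, 0, 0], [0, 0, 0, 0, 0, 0]])

```text
clock: 23.85
position: [0.4222, 0.3246, 0.2411]
ee_rot: [2.218, 2.225, -0.004]
force: [-0.1, -0.9, -0.6]
width: 1.0
```

```bash
python3 -c "
from h import *
wpot(64,name='w64',x0=[.423,.3296])
v=np.hstack([cv2.imread('pics/p56.png')[:,100:500],cv2.imread('pics/w64.png')[:,120:520]]);cv2.imwrite('pics/c2.png',v)"
```

```text
net 0.77 [287.3, 147.7, 71.9, 70.3] d 5
mask fit [0.4234 0.3316] 0.029 rect fit [0.4258 0.3314] 0.92
tcp [0.4225 0.3244 0.2415] [ 2.219  2.224 -0.003] t 23.9 w 1.000527204547122
```

View pics/c2.png

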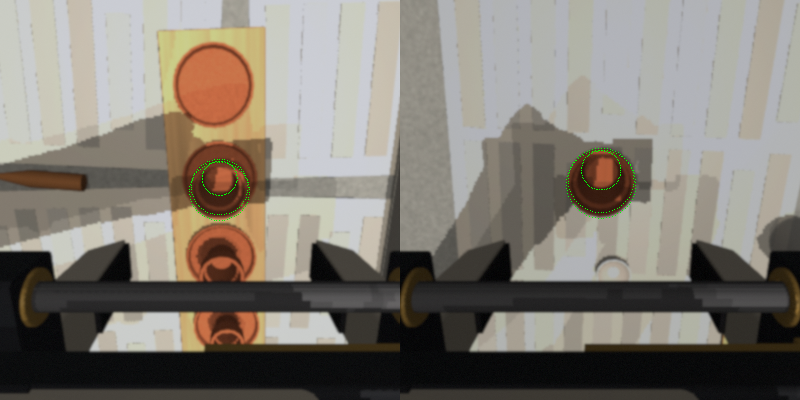

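Picture 8: on the left, pot56 stands upright and centred in its saucer at (220,188), with the two smaller pots standing behind it. On the right, pot64 is at (601,181) with nothing near it. Picking pot64.

>>> move_arm(series=[[0.1, 0.7, -4, 0, 0, 0], [0, 0, -4.5, 0, 0, 0], [0, 0, -4.5, 0, 0, 0], [0, 0, -3, 0, 0, 0], [0, 0, -1.4, 0, 0, 0], [0, 0, 0, 0, 0, 0], [0, 0, 0, 0, 0, 0]])

```text
clock: 24.65
position: [0.424, 0.3333, 0.0694]
ee_rot: [2.218, 2.225, 0.002]
force: [0.2, 0.8, 1.4]
width: 1.004
```

>>> move_arm(series=[[0, 0, 0, 0, 0, 0], [0, 0, 0, 0, 0, 0], [0, 0, 0, 0, 0, 0], [0, 0, 0, 0, 0, 0], [0, 0, 0, 0, 0, 0], [0, 0, 0, 0, 0, 0], [0, 0, 0, 0, 0, 0]], grip=0.5, force=20)

```text
clock: 25.35
position: [0.4234, 0.3334, 0.0688]
ee_rot: [2.217, 2.226, 0.001]
force: [-2.4, 0.6, 5.7]
width: 0.699
```

>>> move_arm(series=[[0, 0, 1, 0, 0, 0], [0, 0, 4, 0, 0, 0], [0, 0, 4, 0, 0, 0], [0, 0, 4, 0, 0, 0], [0, -1, 2, 0, 0, 0], [0, -4, 0, 0, 0, 0], [0, -4, 0, 0, 0, 0], [0, -4, 0, 0, 0, 0]])

```text
clock: 26.15
position: [0.4228, 0.2016, 0.2187]
ee_rot: [2.216, 2.227, -0.0]
force: [-0.4, -0.7, -2.1]
width: 0.698
```

>>> move_arm(series=[[0, -4, 0, 0, 0, 0], [1, -4, 0, 0, 0, 0], [3, -2.8, 0, 0, 0, 0], [4, 0, 0, 0, 0, 0], [4, 0, 0, 0, 0, 0], [4, 0, 0, 0, 0, 0], [4, 0, 0, 0, 0, 0], [1.5, 0, 0, 0, 0, 0]])

```text
clock: 26.95
position: [0.6412, 0.0942, 0.2178]
ee_rot: [2.219, 2.224, 0.001]
force: [-0.8, 0.1, -1.9]
width: 0.699
```

>>> move_arm(series=[[0, 0, -3, 0, 0, 0], [0, 0, -2, 0, 0, 0], [0, 0, 0, 0, 0, 0], [0, 0, 0, 0, 0, 0], [0, 0, 0, 0, 0, 0]])

```text
clock: 27.45
position: [0.6389, 0.0953, 0.1699]
ee_rot: [2.216, 2.225, 0.003]
force: [-0.0, 0.1, -1.0]
width: 0.701
```

```bash
python3 -c "
from h import *
wsau('s3',[3])"
```

```text
tcp [0.639  0.0953 0.1699] [2.216 2.225 0.003] t 27.5 w 0.7015463950898546
```

View pics/s3.png

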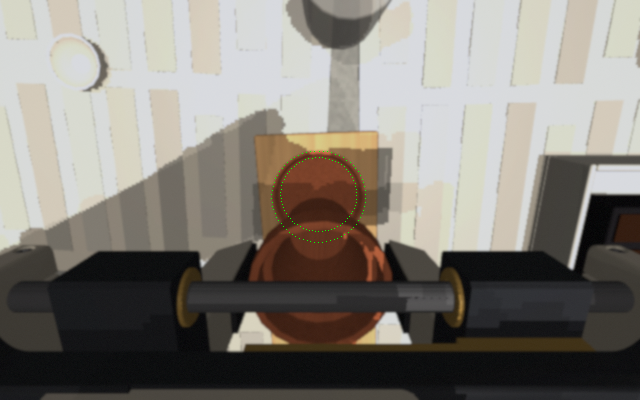

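Picture 9: pot64 hangs upright at (320,280), with its saucer overlay on the rim at (318,195). The spray bottle's foot is well away at (345,15). Lowering it.

>>> move_arm(series=[[0, 0, -3, 0, 0, 0], [0, 0, -3, 0, 0, 0], [0, 0, -1.8, 0, 0, 0], [0, 0, -0.7, 0, 0, 0], [0, 0, 0, 0, 0, 0], [0, 0, -0.1, 0, 0, 0], [0, 0, 0, 0, 0, 0]])

```text
clock: 28.25
position: [0.6391, 0.0953, 0.0836]
ee_rot: [2.216, 2.225, 0.003]
force: [-0.5, -0.1, -1.8]
width: 0.698
```

>>> move_arm(series=[[0, 0, -0.1, 0, 0, 0], [0, 0, 0, 0, 0, 0]])

```text
clock: 28.45
position: [0.6386, 0.095, 0.0818]
ee_rot: [2.217, 2.225, 0.001]
force: [-0.3, 0.6, -1.1]
width: 0.703
```

>>> move_arm(series=[[0, 0, -0.1, 0, 0, 0], [0, 0, 0, 0, 0, 0]])

```text
clock: 28.65
position: [0.6385, 0.0951, 0.0808]
ee_rot: [2.217, 2.225, 0.001]
force: [-0.5, -0.5, 4.2]
width: 0.702
```

>>> move_arm(series=[[0, 0, -0.03, 0, 0, 0], [0, 0, 0, 0, 0, 0], [0, 0, 0, 0, 0, 0], [0, 0, 0, 0, 0, 0], [0, 0, 0, 0, 0, 0], [0, 0, 0, 0, 0, 0], [0, 0, 0, 0, 0, 0]], grip=1)

```text
clock: 29.35
position: [0.6383, 0.095, 0.0799]
ee_rot: [2.217, 2.226, -0.0]
force: [-0.2, 0.2, -0.4]
width: 0.998
```

>>> move_arm(series=[[0, 0, 2, 0, 0, 0], [0, 0, 4, 0, 0, 0], [0, 0, 4, 0, 0, 0], [0, 0, 4, 0, 0, 0], [0, 0, 3, 0, 0, 0], [0, 0, 0, 0, 0, 0], [0, 0, 0, 0, 0, 0]])

```text
clock: 30.05
position: [0.6384, 0.095, 0.2504]
ee_rot: [2.217, 2.225, 0.001]
force: [0.6, -0.4, -0.2]
width: 0.996
```

```bash
python3 -c "
from h import *
wpot(64,z=.012,name='p64',x0=[.6386,.0936])"
```

```text
net 0.87 [285.5, 157.3, 69.6, 68.6] d 6
net 0.85 [305.7, 313.0, 41.2, 29.3] d 142
net 0.67 [301.0, 242.2, 49.4, 40.6] d 77
mask fit [0.6387 0.0934] 0.047 rect fit [0.6398 0.0941] 0.56
tcp [0.6379 0.0948 0.2492] [-2.217e+00 -2.226e+00  1.000e-03] t 30.1 w 0.9988605166656069
```

>>> move_arm(series=[[-4.5, 0, 0, 0, 0, 0], [-4.5, 0, 0, 0, 0, 0], [-4.5, 0, 0, 0, 0, 0], [-4.5, 0, 0, 0, 0, 0], [-4.5, 0, 0, 0, 0, 0], [0, 0, 0, 0, 0, 0], [0, 0, 0, 0, 0, 0]])

```text
clock: 30.85
position: [0.4125, 0.0945, 0.2494]
ee_rot: [2.217, 2.226, -0.002]
force: [0.9, 1.0, 0.9]
width: 1.002
```

```bash
python3 -c "
from h import *
C=[cam('scene'),cam('side')]
vs=[]
for c,l,t in zip(C,(230,150),(80,60)):
    v=c['im'].copy()
    for i,k in enumerate(POT):
        for q in proj(c,rings(*S[i],.012,POT[k])): cv2.circle(v,tuple(np.round(q).astype(int)),0,(0,255,0),-1)
    vs.append(cv2.resize(np.vstack([c['im'][t:t+300,l:l+200],])[:,:,::-1],(400,600),interpolation=cv2.INTER_CUBIC))
cv2.imwrite('pics/end.png',np.hstack(vs))"
```

```text
(no output)
```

View pics/end.png

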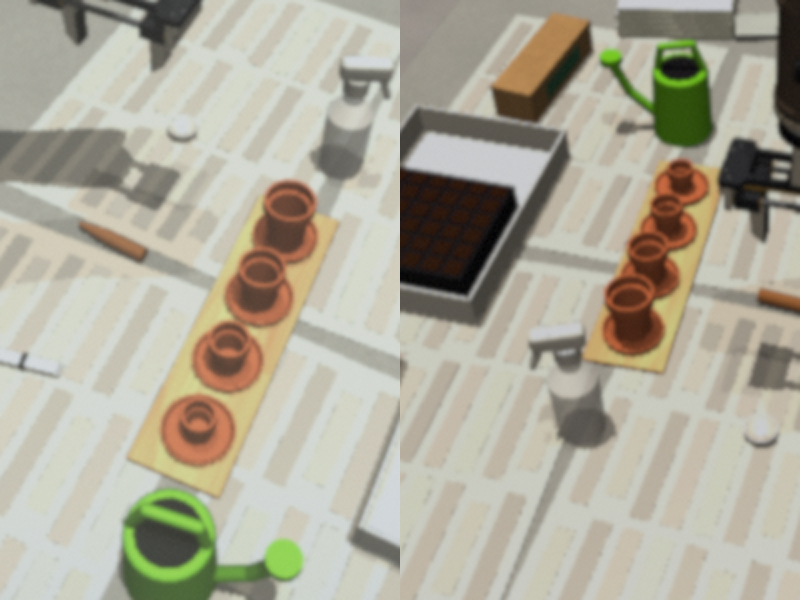

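View pics/p64.png

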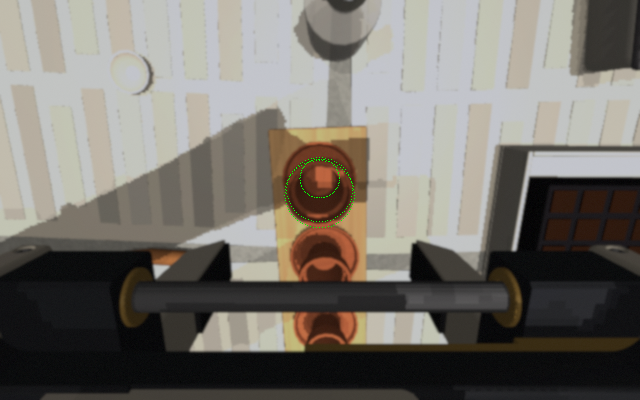

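Pictures 10 and 11: all four pots are upright and centred in their saucers, smallest at the can (198,425) to largest at the bottle (288,210). The bottle is standing and the gripper is clear. Handing in.

```bash
python3 -c "
from cell import workorder; print(workorder.sign_off())"
```

```text
the job is handed in; nothing more can be done
None
```

All four pots are upright on the saucers in order of size: pot40 next to the green watering can, then pot48 and pot56, with pot64 at the spray bottle's end. I lowered each one until the wrist sensor felt contact, let go, and raised the gripper straight up. I handed the job in at about 31 s.

- **Centring:** wrist-camera fits after each release put every pot within about 1 mm of its saucer's centre. The looser rectangle fits came within about 2 mm.
- **Final views:** the scene and side pictures show all four pots upright, the bottle standing, and the gripper clear of everything. I did not touch the blue look-alikes.
- **Contact force:** setting down pot40 reached about 18 N vertically (about 20 N in all) at the wrist, well under the 120 N limit. The other pots stayed under 15 N.
- **Failed or disagreeing checks:** no final check failed. At the start, the fixed cameras disagreed by up to about 25 mm on some pots, because shadows broke up the colour masks. I re-measured each pot with the wrist camera before gripping it.

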